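Lock the panel keeper into the carving bed

ROBOT

A 6-joint arm with a two-finger parallel gripper is mounted at the origin on the work surface. World frame = base frame: x ahead of the robot, y to its left, z up, the work surface at z = 0. Lengths are in m, angles in degrees, forces in N, time in s.
With the tool pointing down it reaches from about 0.4 to 0.825 m from the base axis. Payload 7 kg.
Tool frame: the origin (TCP) lies at the very end of the fingers, on their centre line; the grasp point (between the pads) lies 19 mm behind it; z points along the fingers, y is the line along which they close (so a half turn about z gives the same grasp; the last joint's range is limited). The gripper opens to 88 mm and grips with 3 to 60 N. Pads are 19 mm wide; open, the fingers measure 130 mm over their backs; the gripper's body (78 mm by 193 mm) begins 47 mm behind the grasp point.
Start: joints at [16.507, 20.546, 0.682, 0, -70.136, -16.507], TCP at [0.675, -0, 0.227] pointing down, gripper open.
Joint ranges: [-176.03, 176.03], [-82.01, 121.73], [-58.28, 71.71], [-173.87, 95.51], [-174.79, -0.11], [-173.66, 173.66]. Speed limits (degrees/s): [136.94, 136.94, 172.46, 180, 180, 180].

INTERFACE

Orientations are given as [roll, pitch, yaw] about the fixed x, y, z axes, in that order (R = Rz(yaw) Ry(pitch) Rx(roll)).
In Python, from workcell import env gives the robot as it stands.
- The arm moves only by the tool apply_moves, never from a script. Its argument "motion" is a list of rows, each a list of 5 numbers: the shift along the world's x, y, z in mm, then the turn about the world's z in rad, then the closure, from -1 (fully open) to 1 (shut). In form: [[dx, dy, dz, roll, claw], ...]. A call has 1 to 8 rows; each row is the pose to reach, as a shift and turn from the pose commanded when the call began; what a row does not reach only later rows make up. A row lasts 1/12 s, in which the tool goes at most 41.7 mm and 7.16 degrees, less where a joint would pass 70% of its speed; a pose out of reach is approached as far as the arm can. A call with a gripper value outside its range is refused whole. The fingers move at their own pace and stop on an object; "grip_force" is the grip in N (left out, the last holds). Time passes only in rows, so rows that repeat a pose let the fingers close. It gives the time, the measured TCP pose, the force, the opening and the grip force at its end, in the units of the state.
- env.read_state(): the state, without advancing time (a new reading comes with each control period).
- env.snapshot(name): name is "scene" or "side" or "wrist"; returns the picture (480x640x3 uint8, red, green, blue); there is no depth.
- env.get_calibration(name): a dict with "mtx" (3x3 intrinsics, pixels), "dist_coeffs" ([k1, k2, p1, p2, k3] as OpenCV has them; the pictures are not rectified), "camera_from_world" (4x4, takes a point from world to camera coordinates). Camera axes: x right, y up, looking along -z (the intrinsics and any distortion apply to the point x, -y, -z); pixel columns grow to the right and rows downward; lengths in m; the calibration is good to about 2 mm. A picture is of the moment at which its call begins: read the wrist's pose just before it. get_calibration takes no time and is no camera call; for the wrist camera it gives the pose at the moment of the call.
- env.job_done(): hands the job in; it is judged then, once.
The state is a dict: "t": time; "joint_pos": joint angles; "joint_vel": joint speeds; "effort": joint torques, N m; "tcp_pos": TCP position; "eef_rot": TCP orientation; "ft_force": force on the tool from outside, world axes, zero at the start; "wrist_torque": the same for the moment, N m; "finger_gap": opening from 0.0 (shut) to 1.0 (fully open); "gripper_force": force on a finger pad.
Only numpy, scipy, OpenCV 4.12 (cv2) and the standard library are available. Lean on these libraries where they do the work, as an engineer would, in place of code of your own. Each camera call takes 0.05 s, during which the arm holds its last target. There are 200 camera calls.

TASK

Take the orange-gripped keeper out of its wooden holder, pass its T-foot down through the narrow slot in the carving bed's floating aluminium plate, press it down on the spring, turn it a quarter turn so that its arm lies over the carved panel, and let it spring up into its notch so that it holds by itself. The plate may sit up to 11 mm either side of its middle, so feel for the slot gently: do not lean on the bed with more than 25 N, do not strike or shift the carved panel, and leave the blue spare keeper in the holder.

Things in the scene. Friction and masses are not known exactly. Their poses are not given: they have to be found in the camera images.
- keeper: Keeper to fit, 72 mm tall, about 90 g. Origin: centre of the foot's underside, z up the stem, x along foot and arm. Steel T-foot 32 (x) x 8 (y) mm, z 0-7; stem 7 mm thick, z 7-30; dark arm 14 mm wide, z 30-38, reaching from x -7 to +64 mm, on +x only; orange grip block 30 (x) x 14 (y) mm, z 38-72, taken across y. Starts upright in a holder pocket.
- keeper_arm_tip (a point): Middle of the underside of the keeper arm's free end: (64, 0, 30) mm in the keeper's frame.
- spare: A second keeper of the same shape with a blue grip, standing in the holder's other pocket; it stays there. Which pocket holds which varies.
- holder: Fixed wooden holder 70 (x) x 160 (y) x 20 (z) mm; origin: centre of its underside. Two pockets 38 (x) x 12 (y) mm, 14 mm deep, floor 6 mm above the table, centred at x = 0, y = +45 and -45 mm; the keepers stand in them with their arms along the holder's +x.
- bed: Fixed carving bed: a slot unit with blue rails on the robot's side, a platform with the panel behind it. Origin on the table under the middle of the plate's travel; +x points to the panel, z up. The blue rails round the aluminium plate are 34 mm high, inner faces at y = +-31 and x = -41 mm.
- plate_mid (a point): Mid-travel point of the aluminium plate's top face, fixed to the bed: (0, 0, 36) mm in its frame. The plate, 58 (x) x 60 (y) mm, has a slot 10 mm wide (x), 37 mm long (y) at its centre. It slides stiffly along the bed's x (about 9 N to shift) and starts anywhere from -11 to +11 mm off this point: that offset is not measured, so the slot must be seen or felt for.
- floor_low (a point): Lowest place of the black sprung floor's top under the slot: (0, 0, 19) mm in the bed's frame, at mid-travel. It moves with the plate. At rest the floor is 9.5 mm below the plate's top; it yields to a hard stop 17 mm below, damped, 4 N at first, 9 N at the stop. The plate is 8 mm thick by the slot, so the foot turns freely only with its underside 15 to 17 mm below the plate's top.
- notch (a point): Where the foot's underside rests once locked, at mid-travel: (0, 0, 23.5) mm in the bed's frame. A notch 13 mm wide (y), 2.5 mm deep runs along the bed's x across the plate's underside at the slot's middle. When the foot lies within about 0.1 rad of the bed's x and the keeper is let go, the spring lifts the foot into the notch, underside 12.5 mm below the plate's top.
- panel: Carved walnut panel 150 (x) x 180 (y) x 28 (z) mm, 0.7 kg, loose on the platform; origin: centre of its underside. Flat margin 48 mm above the table, bumps farther in about 5 mm higher; near edge at x = 42 mm in the bed's frame. The keeper's arm swings over it: 1 mm clear with the sprung floor at its stop, about 5 mm once locked.
Things that resemble listed ones, but are neither listed nor needed, are in the scene too. Leave any red or white look-alike of the keeper alone.

How it is judged (in metres and radians):
On the way:
1. the keeper's T-foot has been passed through the slot, lying along it, and presses the sprung floor down (z of keeper in the frame of bed between 0.016 and 0.0225 m and angle between the x axis of keeper and the y axis of bed, either way round below 0.25 rad and x of keeper in the frame of bed between -0.015 and 0.015 m and horizontal distance between keeper and bed below 0.018 m), for 0.1 s.
At the end, for the whole second after the job is handed in: The keeper rests released and upright (0.12 rad) in the slot, foot across it (0.2 rad of the bed's x), sprung up into the notch (underside 22 to 25.5 mm above the bed's underside), arm over the panel; panel within 8 mm, spare within 15 mm of their starts (angle between the x axis of keeper and the x axis of bed, either way round below 0.2 rad and x of keeper_arm_tip in the frame of bed above 0.044 m and z of keeper in the frame of bed between 0.022 and 0.0255 m and horizontal distance between keeper and bed below 0.018 m and angle between keeper's own z axis and vertical below 0.12 rad and linear speed of keeper below 0.02 m/s and distance of panel from where it was at the start of the episode below 0.008 m and distance of spare from where it was at the start of the episode below 0.015 m); the robot touches nothing.
It fails at once if the keeper is pressed on the bed, its plate or its sprung floor with more than 25 N (before it is sprung home) (contact force between keeper and bed above 25 N and not (angle between the x axis of keeper and the x axis of bed, either way round below 0.2 rad and z of keeper in the frame of bed above 0.0215 m)).
It fails at once if the carved panel is struck by the keeper with more than 10 N (contact force between keeper and panel above 10 N).
It fails at once if the carved panel is shifted by more than 8 mm (distance of panel from where it was at the start of the episode above 0.008 m).
It fails at once if the spare keeper is disturbed by more than 15 mm (distance of spare from where it was at the start of the episode above 0.015 m).
It also fails if it takes over 58 s, if anything falls off the work surface, if the arm or the gripper's body presses on something with over 40 N, if the wrist force passes 120 N, or if a joint passes its speed limit or range.

## Working session

There is one attempt and no reset: what is moved stays moved. The work goes in short steps, Python scripts to look and compute and a tool call to move; the robot and the scene stay as the last step left them, time stands still between calls to the robot, and variables do not carry over. Pictures are saved under pics/ and viewed, at most 10 in all, crops included, and the job is handed in when it is done.

Besides the shell and the picture viewer there is one more tool, called as name([rows], argument=value, ...), one row to a line, values as JSON. apply_moves: Moves the arm, as the interface text tells. Its arguments: {"type":"object","properties":{"motion":{"type":"array","items":{"type":"array","items":{"type":"number"}}},"grip_force":{"type":"number"}},"required":["motion"]}

```bash
ls; mkdir -p pics
cat > h.py <<'E'
import numpy as np, cv2
from workcell import env
def snap(n,save=None):
    c=env.get_calibration(n); im=env.snapshot(n)
    if save: cv2.imwrite('pics/'+save,cv2.cvtColor(im,cv2.COLOR_RGB2BGR))
    return im,c
def ray(c,uv):
    K=np.array(c['mtx'],float);d=np.array(c['dist_coeffs'],float)
    p=cv2.undistortPoints(np.array(uv,float).reshape(-1,1,2),K,d).reshape(-1,2)
    T=np.array(c['camera_from_world']);R=T[:3,:3];o=-R.T@T[:3,3]
    D=np.c_[p[:,0],-p[:,1],-np.ones(len(p))]@R
    return o,D
def onplane(c,uv,z):
    o,D=ray(c,uv); return o+D*((z-o[2])/D[:,2])[:,None]
def tri(c1,a,c2,b):
    o1,D1=ray(c1,[a]);o2,D2=ray(c2,[b]);u=D1[0];v=D2[0]
    s=np.linalg.lstsq(np.c_[u,-v],o2-o1,rcond=None)[0]
    p,q=o1+u*s[0],o2+v*s[1]; return (p+q)/2,np.linalg.norm(p-q)
def proj(c,P):
    T=np.array(c['camera_from_world']);X=np.atleast_2d(P)@T[:3,:3].T+T[:3,3]
    X=X*[1,-1,-1]
    return cv2.projectPoints(X,np.zeros(3),np.zeros(3),np.array(c['mtx'],float),np.array(c['dist_coeffs'],float))[0].reshape(-1,2)
E
python3 - <<'E'
from h import *
a,c=snap('scene','scene.png');b,d=snap('side','side.png');w,e=snap('wrist','wrist.png')
print(env.read_state())
for k in (c,d,e):
    T=np.array(k['camera_from_world']);print(-T[:3,:3].T@T[:3,3],T[2,:3])
E
```

```text
pics
{'t': 0.15, 'joint_pos': array([ 1.65073864e+01,  2.05856707e+01,  6.48577866e-01, -1.57276835e-02,
       -7.01342056e+01, -1.65062949e+01]), 'joint_vel': array([ 0.02081581, -0.23689576,  0.11786041, -0.03997522,  0.03925753,
       -0.05798761]), 'effort': array([ 1.39394037e-04, -5.83274567e+01,  2.93289685e+01,  7.00122759e+00,
        8.75052094e-03, -9.76538854e-05]), 'tcp_pos': array([ 6.74662847e-01, -4.59143771e-06,  2.25814011e-01]), 'eef_rot': array([ 1.79927439e+02, -6.08176769e-03, -9.00042584e+01]), 'ft_force': array([-0.25271105,  1.13845222, -1.27567031]), 'wrist_torque': array([ 0.05997265, -0.02976646, -0.03600917]), 'gripper_force': 0.0, 'finger_gap': 1.003301157617603}
[ 0.84953514 -0.37040936  0.74467438] [ 0.43730734 -0.36311061  0.82274721]
[ 0.25416168 -0.56438796  0.57150035] [-0.34237627 -0.66790037  0.66082341]
[ 0.6741258  -0.08221487  0.38553266] [ 0.00250976 -0.3016342   0.95342043]
```

View pics/scene.png

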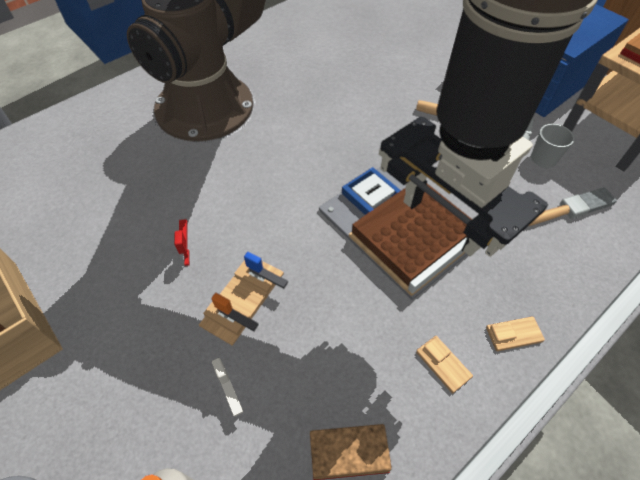

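View pics/side.png

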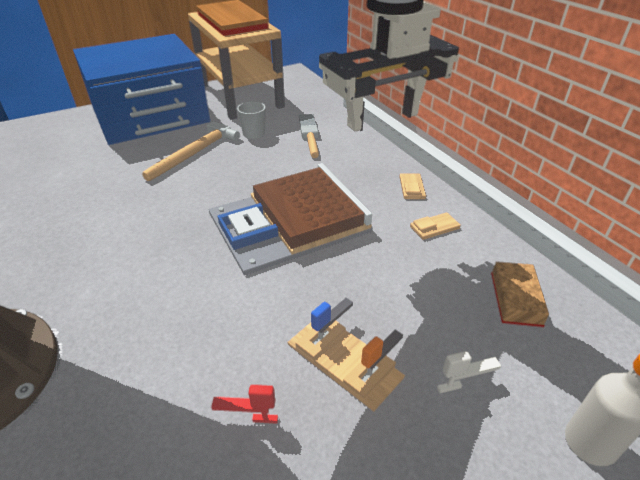

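View pics/wrist.png

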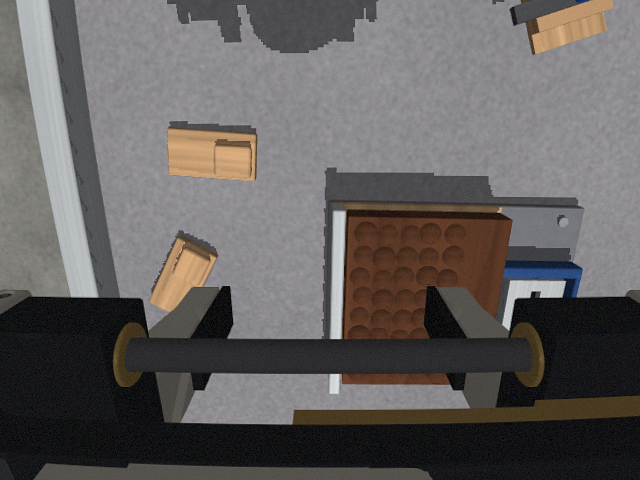

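The scene view shows the orange keeper at (228,307), blue at (253,262) and the bed's plate at (373,188). In the side view, orange is at (372,352) and the plate at (247,221). I'll magnify the four areas in one picture.

Run:
```python
from h import *
S=cv2.imread('pics/scene.png');D=cv2.imread('pics/side.png')
def cr(I,x,y,w=100,h=75): return cv2.resize(I[y:y+h,x:x+w],(400,300),interpolation=cv2.INTER_CUBIC)
m=np.vstack([np.hstack([cr(S,195,250,120,90),cr(S,315,155,100,75)]),np.hstack([cr(D,285,295,128,96)if 0 else cr(D,285,293,128,120),cr(D,205,185,100,75)])])
cv2.imwrite('pics/m1.png',m)
for n,f in(('scene',S),('side',D)):
    h=cv2.cvtColor(f,cv2.COLOR_BGR2HSV)
    for nm,lo,hi in(('or',(5,180,90),(14,255,255)),('bl',(105,180,100),(120,255,255))):
        k=cv2.inRange(h,lo,hi);N,L,st,ce=cv2.connectedComponentsWithStats(k)
        for i in range(1,N):
            if 60<st[i,4]<1500: print(n,nm,st[i],ce[i].round(1))
```

```text
scene or [213 294  18  20 214] [221.5 303.3]
scene bl [245 253  16  19 183] [252.9 261.7]
```

View pics/m1.png

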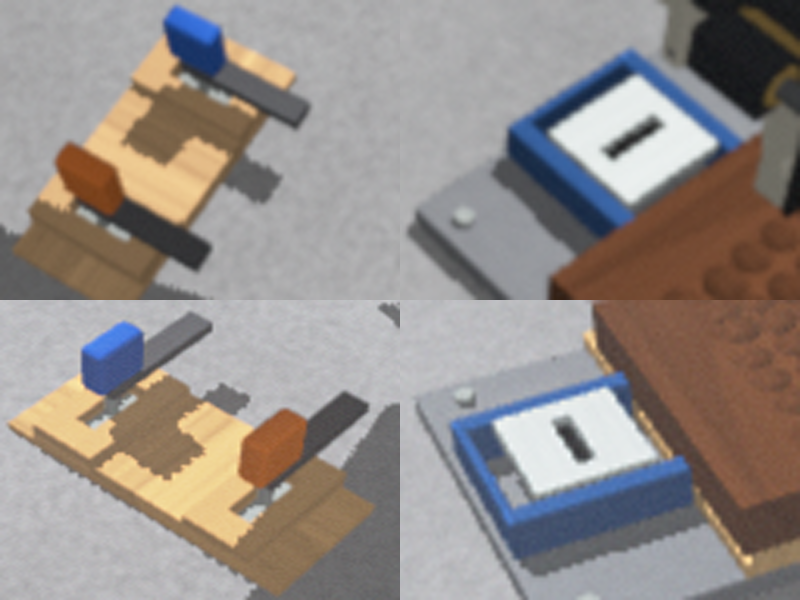

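The crops show the slot clearly in both views. At mosaic scale it is centred near (634,138) in the scene crop and (572,440) in the side crop. The keepers stand in their pockets with the arms parallel. I'll compute both.

Run:
```python
from h import *
cs,cd=env.get_calibration('scene'),env.get_calibration('side')
def s1(x,y):return (195+(x+.5)*.3-.5,250+(y+.5)*.3-.5)
def s2(x,y):return (315+(x-400+.5)*.25-.5,155+(y+.5)*.25-.5)
def d1(x,y):return (285+(x+.5)*.32-.5,293+(y-300+.5)*.4-.5)
def d2(x,y):return (205+(x-400+.5)*.25-.5,185+(y-300+.5)*.25-.5)
def P(n,a,b):
    p,e=tri(cs,a,cd,b);print(n,(p*1e3).round(1),'gap',round(e*1e3,1))
P('slot',s2(634,138),d2(572,440))
P('slot end1',s2(607,155),d2(561,421)); P('slot end2',s2(660,121),d2(586,458))
P('plate c near-robot-left',s2(635,74),d2(494,424))
P('rail corner far',s2(630,50),d2(453,425))
P('rail corner front',s2(510,128),d2(516,555-30))
P('plate screw',s2(464,218),d2(588,598))
P('or grip',s1(90,180),d1(272,448)); P('bl grip',s1(195,40),d1(113,358))
P('or tip up right',s1(211,243),d1(368,405));P('bl tip',s1(310,103),d1(211,323))
P('bl tip2',s1(298,124),d1(190,314))
```

```text
slot [466.  106.7  31.7] gap 1.3
slot end1 [463.9  91.7  44.2] gap 22.1
slot end2 [469.3 118.9  21.9] gap 20.6
plate c near-robot-left [437.6 134.8  33.3] gap 0.4
rail corner far [421.6 147.5  29.5] gap 0.4
rail corner front [421.5  63.8  30.9] gap 0.5
plate screw [437.7  20.2  13.3] gap 3.6
or grip [ 493.9 -267.2   57.9] gap 1.4
bl grip [ 463.6 -182.    59.2] gap 0.3
or tip up right [ 554.7 -245.2   40.5] gap 12.7
bl tip [ 525.2 -159.5   40.2] gap 11.1
bl tip2 [ 523.1 -160.2   38.2] gap 12.1
```

apply_moves([
  [-180,-240,0,-1.227,-1],
  [-180,-240,0,-1.227,-1],
  [-180,-240,0,-1.227,-1],
  [-180,-240,0,-1.227,-1],
  [-180,-240,0,-1.227,-1],
  [-180,-240,0,-1.227,-1],
  [-180,-240,0,-1.227,-1],
  [-180,-240,0,-1.227,-1],
])

```text
t: 0.82
tcp_pos: [0.4912, -0.2431, 0.2267]
eef_rot: [180.0, -0.0, -147.8]
ft_force: [0.5, 0.3, -1.1]
finger_gap: 0.995
gripper_force: 0.0
```

apply_moves([
  [0,0,0,-0.227,-1],
  [0,0,0,-0.227,-1],
  [0,0,0,-0.227,-1],
])

```text
t: 1.07
tcp_pos: [0.4945, -0.2404, 0.2265]
eef_rot: [180.0, -0.0, -160.6]
ft_force: [0.5, -0.3, -1.2]
finger_gap: 1.0
gripper_force: 0.0
```

Run:
```python
from h import *
w,c=snap('wrist','w2.png');s=env.read_state()
print(s['t'],s['tcp_pos'],s['eef_rot'],s['joint_pos'])
np.save('cw2.npy',c,allow_pickle=True)
```

```text
1.1167 [ 0.49472714 -0.24017581  0.22647756] [ 1.79990308e+02 -4.74485932e-03 -1.60226636e+02] [-5.48855863e+00  8.80325450e+00 -1.52249880e+01 -7.37888626e-03
 -6.59801848e+01 -6.47350741e+01]
```

View pics/w2.png

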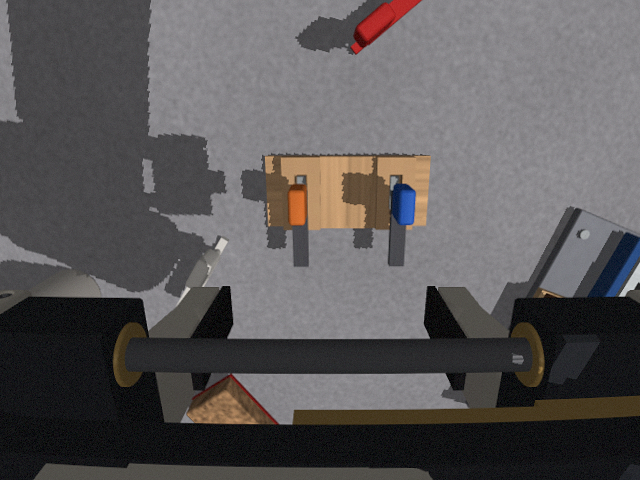

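The wrist view shows the orange keeper at (297,203) with its arm down to (301,266), blue at (403,203), and the holder spanning (265..430, 155..228). It is well aligned. Next I measure the arm strips and holder edges.

```bash
cat > meas.py <<'E'
from h import *
def arm(im,box,lab):
    x0,y0,x1,y1=box;g=im[y0:y1,x0:x1].max(2)
    k=(g<75).astype(np.uint8);N,L,st,ce=cv2.connectedComponentsWithStats(k)
    i=1+np.argmax(st[1:,4]);ys,xs=np.nonzero(L==i)
    rows=[(r,xs[ys==r].min()+x0,xs[ys==r].max()+x0) for r in np.unique(ys)]
    print(lab,'area',st[i,4],rows[3],rows[-4],'last row',ys.max()+y0)
    mid=rows[4:-3]; r=np.array([[(a+b)/2,q+y0] for q,a,b in mid]); w=np.median([b-a+1 for _,a,b in mid])
    f=np.polyfit(r[:,1],r[:,0],1);
    return [np.polyval(f,r[0,1]),r[0,1]],[np.polyval(f,ys.max()+y0+.5),ys.max()+y0+.5],w
E
python3 - <<'E'
from meas import *
im=cv2.imread('pics/w2.png')[:,:,::-1];c=np.load('cw2.npy',allow_pickle=True).item()
for lab,b in(('or',(285,229,320,280)),('bl',(380,229,415,280))):
    a,t,w=arm(im,b,lab);p=onplane(c,[a,t],.044)*1e3
    d=p[1]-p[0];print(p.round(1),'yaw',np.degrees(np.arctan2(d[1],d[0])),'w',w)
    u=d/np.linalg.norm(d);print('origin',(p[1]-64*u).round(1))
h=cv2.cvtColor(im[:,:,::-1].copy(),cv2.COLOR_BGR2HSV)
for lab,lo,hi in(('or',(3,180,90),(14,255,255)),('bl',(105,180,90),(120,255,255))):
    k=cv2.inRange(h,lo,hi)[150:280,250:450];N,L,st,ce=cv2.connectedComponentsWithStats(k);i=1+np.argmax(st[1:,4]);print(lab,st[i]+np.array([250,150,0,0,0]),onplane(c,[ce[i]+[250,150]],.065)*1e3)
k=cv2.inRange(h,(8,60,60),(28,200,255))[140:240,255:440];N,L,st,ce=cv2.connectedComponentsWithStats(k);i=1+np.argmax(st[1:,4]);print(st[i])
ct=cv2.findContours((L==i).astype(np.uint8),0,2)[0];q=cv2.boxPoints(cv2.minAreaRect(max(ct,key=cv2.contourArea)))+[255,140]
p=onplane(c,q,.02)*1e3;print(p.round(1),p.mean(0),np.linalg.norm(p[1]-p[0]),np.linalg.norm(p[2]-p[1]))
E
```

```text
or area 45 (np.int64(23), np.int64(306), np.int64(307)) (np.int64(33), np.int64(303), np.int64(307)) last row 265
[[ 539.6 -247.9   44. ]
 [ 551.1 -242.7   44. ]] yaw 24.493395907632788 w 5.0
origin [ 492.8 -269.3   44. ]
bl area 66 (np.int64(3), np.int64(389), np.int64(390)) (np.int64(32), np.int64(388), np.int64(389)) last row 264
[[ 494.9 -179.8   44. ]
 [ 524.2 -169.3   44. ]] yaw 19.766844323845568 w 2.0
origin [ 464.  -190.9   44. ]
or [288 185  19  40 643] [[ 494.06598756 -268.31311679   65.        ]]
bl [398 190  17  35 498] [[ 464.08428787 -180.70925909   65.        ]]
[   10    15   166    75 10308]
[[ 468.6 -311.5   20. ]
 [ 417.4 -166.5   20. ]
 [ 483.4 -137.6   20. ]
 [ 537.3 -290.9   20. ]] [ 476.65621166 -226.6245232    20.        ] 153.72241457741495 72.07950272798156
```

apply_moves([
  [-2,-28,-40,0,-1],
  [-2,-28,-80,0,-1],
  [-2,-28,-80,0,-1],
  [-2,-28,-80,0,-1],
])

```text
t: 1.45
tcp_pos: [0.4912, -0.2677, 0.1443]
eef_rot: [179.8, -0.3, -160.2]
ft_force: [0.6, 0.2, 1.0]
finger_gap: 1.002
gripper_force: 0.0
```

Run:
```python
from h import *
w,c=snap('wrist','w3.png');s=env.read_state()
print(s['t'],s['tcp_pos'],s['eef_rot'])
np.save('cw3.npy',c,allow_pickle=True)
a=cv2.imread('pics/w3.png')[100:350,200:440]; cv2.imwrite('pics/m2.png',cv2.resize(a,None,fx=2.4,fy=2.4,interpolation=cv2.INTER_CUBIC))
```

```text
1.5 [ 0.49291556 -0.26798741  0.14669126] [ 1.79975824e+02 -1.20424782e-01 -1.60155837e+02]
```

View pics/m2.png

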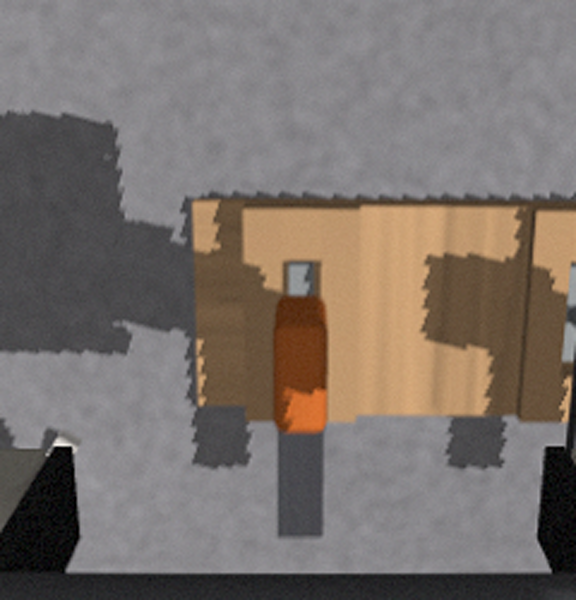

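The crop shows the keeper's arm end at full-frame (325.2,322.9), and the grip's front top edge at about (325.2,280).

Run:
```python
from h import *
c2=np.load('cw2.npy',allow_pickle=True).item();c3=np.load('cw3.npy',allow_pickle=True).item()
f=lambda x,y:(200+(x+.5)/2.4-.5,100+(y+.5)/2.4-.5)
tip=f(300.5,535);mid=f(300.8,440)
p,e=tri(c2,(301,265.7),c3,tip);print('tip tri',p*1e3,e*1e3)
q=onplane(c3,[tip,mid],.044)*1e3;d=q[0]-q[1];u=d/np.linalg.norm(d);print(q,np.degrees(np.arctan2(d[1],d[0])),'orig',q[0]-64*u)
g=onplane(c3,[f(300.5,432),f(300.5,298)],.078)*1e3;print('grip ends',g,g.mean(0))
p,e=tri(c2,(297.5,225),c3,f(301,432));print('gripfront tri',p*1e3,e*1e3)
print('width',np.linalg.norm(np.diff(onplane(c3,[f(275,410),f(327,410)],.078),axis=0)),np.linalg.norm(np.diff(onplane(c3,[f(278,500),f(323,500)],.044),axis=0)))
hl=onplane(c3,[f(193,200),f(193,400)],.02)*1e3;d=hl[1]-hl[0];print('holder edge',hl,np.degrees(np.arctan2(d[1],d[0])))
```

```text
tip tri [ 552.06560862 -247.33722898   46.49148271] 0.8794086416360946
[[ 553.74000145 -247.17046415   44.        ]
 [ 523.07080502 -258.03958977   44.        ]] 19.514264220681763 orig [ 493.41626653 -268.54912186   44.        ]
grip ends [[ 506.74945246 -263.81612518   78.        ]
 [ 472.37044209 -276.11351505   78.        ]] [ 489.55994727 -269.96482011   78.        ]
gripfront tri [ 506.63870811 -263.22730649   77.12392431] 1.062844049587608
width 0.013581949546699291 0.013969156164192005
holder edge [[ 469.07528022 -312.56536867   20.        ]
 [ 531.63387253 -292.52778558   20.        ]] 17.760317169004026
```

apply_moves([
  [0,-1,-40,0,-1],
  [0,-1,-75,0,-1],
  [0,-1,-99,0,-1],
  [0,-1,-99,0,-1],
  [0,-1,-99,0,-1],
  [0,-1,-99,0,0.4],
], grip_force=40)

```text
t: 2.0
tcp_pos: [0.4953, -0.2693, 0.0504]
eef_rot: [-179.9, 0.2, -160.2]
ft_force: [0.0, -0.6, 0.9]
finger_gap: 0.966
gripper_force: 0.0
```

apply_moves([
  [0,0,0,0,1],
  [0,0,0,0,1],
  [0,0,0,0,1],
  [0,0,0,0,1],
  [0,0,0,0,1],
  [0,0,0,0,1],
], grip_force=40)

```text
t: 2.5
tcp_pos: [0.493, -0.2691, 0.0478]
eef_rot: [-180.0, 0.0, -160.3]
ft_force: [1.1, 0.7, -0.2]
finger_gap: 0.529
gripper_force: 0.0
```

apply_moves([
  [0,0,0,0,1],
  [0,0,0,0,1],
  [0,0,0,0,1],
  [0,0,0,0,1],
  [0,0,0,0,1],
  [0,0,0,0,1],
  [0,0,0,0,1],
  [0,0,0,0,1],
])

```text
t: 3.17
tcp_pos: [0.4929, -0.269, 0.0475]
eef_rot: [180.0, -0.0, -160.3]
ft_force: [-0.2, 0.3, -0.8]
finger_gap: 0.153
gripper_force: 40.0
```

```bash
python3 -c "
from h import *
s=env.read_state();print(s)"
```

```text
{'t': 3.1667, 'joint_pos': array([-8.65240164e+00,  2.03955500e+01, -2.62630703e+01, -9.05261122e-04,
       -4.33499633e+01, -6.16478967e+01]), 'joint_vel': array([-0.00466495,  0.01900939,  0.02431251, -0.03407551, -0.09133105,
       -0.00551409]), 'effort': array([ 4.55963091e-03, -5.03809440e+01,  2.15026009e+01,  5.16779512e+00,
       -8.07460863e-02,  1.96491810e-04]), 'tcp_pos': array([ 0.49292695, -0.26901321,  0.04747632]), 'eef_rot': array([ 1.79995377e+02, -7.25894277e-03, -1.60300956e+02]), 'ft_force': array([-0.24152466,  0.33881872, -0.84222579]), 'wrist_torque': array([-0.02646221, -0.11363008, -0.05321061]), 'gripper_force': 39.99794840812683, 'finger_gap': 0.1529494831103726}
```

apply_moves([
  [0,0,10,0,1],
  [0,0,30,0,1],
  [0,0,60,0,1],
  [0,0,90,0,1],
  [0,0,120,0,1],
  [0,0,130,0,1],
  [0,0,130,0,1],
])

```text
t: 3.75
tcp_pos: [0.4947, -0.2696, 0.1817]
eef_rot: [-179.8, 0.3, -160.3]
ft_force: [0.5, 0.6, -0.8]
finger_gap: 0.157
gripper_force: 40.0
```

apply_moves([
  [-4,20,0,0.1,1],
  [-8,55,0,0.22,1],
  [-12,95,0,0.34,1],
  [-14,135,0,0.46,1],
  [-16,175,0,0.58,1],
  [-18,215,0,0.7,1],
  [-20,255,0,0.82,1],
  [-22,295,0,0.94,1],
])

```text
t: 4.42
tcp_pos: [0.4698, 0.0276, 0.1771]
eef_rot: [180.0, -0.0, -106.1]
ft_force: [1.2, -0.8, -0.5]
finger_gap: 0.155
gripper_force: 40.0
```

apply_moves([
  [-2,40,0,0.1,1],
  [-4,80,0,0.2,1],
  [-5,115,0,0.287,1],
  [-5,135,0,0.287,1],
  [-5,139,0,0.287,1],
  [-5,139,0,0.287,1],
  [-5,139,0,0.287,1],
  [-5,139,0,0.287,1],
])

```text
t: 5.08
tcp_pos: [0.4656, 0.1639, 0.1772]
eef_rot: [179.9, -0.0, -90.1]
ft_force: [0.1, -1.2, -1.3]
finger_gap: 0.157
gripper_force: 40.0
```

Run:
```python
from h import *
w,c=snap('wrist','w4.png');s=env.read_state()
print(s['t'],s['tcp_pos'],s['eef_rot'],s['joint_pos'],s['ft_force'],s['finger_gap'])
np.save('cw4.npy',c,allow_pickle=True)
```

```text
5.1333 [0.46573662 0.16382771 0.17730411] [ 1.79964590e+02 -2.26339154e-02 -9.00781994e+01] [ 4.22343260e+01  5.70885802e+00 -2.57646336e+01 -8.32043409e-03
 -5.85679301e+01 -4.23081909e+01] [ 0.45117698 -0.74864788 -0.21691325] 0.15750168237295747
```

View pics/w4.png

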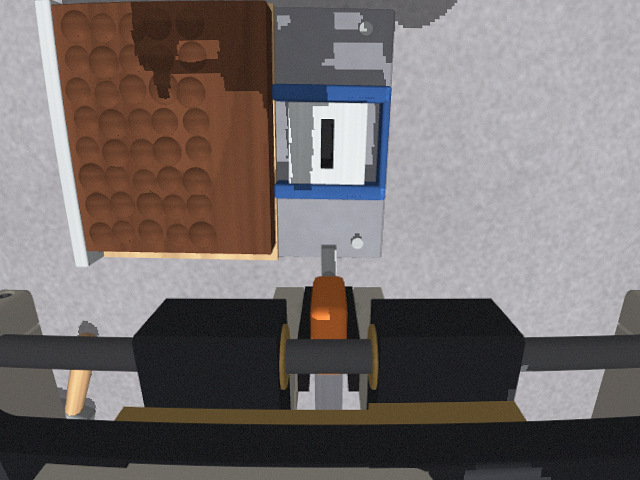

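The slot is visible at about (327,143), spanning cols 320–334 and rows 118–168. The held foot's end shows at (328,246). Now measuring both, plus the rails.

Run:
```python
from h import *
im=cv2.imread('pics/w4.png');c=np.load('cw4.npy',allow_pickle=True).item()
h=cv2.cvtColor(im,cv2.COLOR_BGR2HSV);g=h[:,:,2]
k=(g[105:180,305:345]<60).astype(np.uint8);N,L,st,ce=cv2.connectedComponentsWithStats(k);i=1+np.argmax(st[1:,4]);print(st[i]+[305,105,0,0,0])
ct=cv2.findContours((L==i).astype(np.uint8),0,2)[0];r=cv2.minAreaRect(max(ct,key=cv2.contourArea));print(r)
q=cv2.boxPoints(r)+[305,105];p=onplane(c,q,.036)*1e3;print('slot',p.round(1),p.mean(0))
b=cv2.inRange(h,(100,150,50),(125,255,255));ys,xs=np.nonzero(b[70:210,265:400]);ys+=70;xs+=265;print('blue',xs.min(),xs.max(),ys.min(),ys.max())
ct=cv2.findContours(b[70:210,265:400],0,2)[0];r=cv2.minAreaRect(np.vstack([x for x in ct if cv2.contourArea(x)>50]));p=onplane(c,cv2.boxPoints(r)+[265,70],.034)*1e3;print('rails',p.round(1),p.mean(0))
print('panel edge',(onplane(c,[(273,20),(273.5,245)],.048)*1e3).round(1))
s=im[255:275,300:355].astype(int).sum(2).mean(0);print('foot row 255-275',list(s.astype(int)))
s=im[225:290,325:331].astype(int).sum(2).mean(1);print('foot col',list(s.astype(int)))
t=np.array([465.7,163.8,177.3])
print('pred foot',proj(c,np.array([t+[-4,-16,-34.5],t+[4,-16,-34.5]])/1e3))
# plate profile at row 143 and slot col profile
print(g[143,270:395].tolist())
```

```text
[321 119  13  49 585]
((22.0, 38.0), (48.0, 12.0), 90.0)
slot [[469.7  84.1  36. ]
 [460.8  84.1  36. ]
 [460.7 119.8  36. ]
 [469.9 119.8  36. ]] [465.28205276 101.94224659  36.        ]
blue 272 390 84 199
rails [[510.3 144.   34. ]
 [505.6  58.8  34. ]
 [418.7  60.1  34. ]
 [416.5 145.5  34. ]] [462.75918863 102.09693561  34.        ]
panel edge [[501.6  18.8  48. ]
 [507.4 179.   48. ]]
foot row 255-275 [np.int64(534), np.int64(537), np.int64(536), np.int64(540), np.int64(536), np.int64(537), np.int64(536), np.int64(537), np.int64(538), np.int64(536), np.int64(532), np.int64(530), np.int64(527), np.int64(527), np.int64(528), np.int64(532), np.int64(534), np.int64(532), np.int64(530), np.int64(535), np.int64(520), np.int64(418), np.int64(295), np.int64(304), np.int64(301), np.int64(299), np.int64(301), np.int64(303), np.int64(299), np.int64(297), np.int64(296), np.int64(293), np.int64(293), np.int64(292), np.int64(339), np.int64(505), np.int64(608), np.int64(516), np.int64(517), np.int64(512), np.int64(510), np.int64(516), np.int64(524), np.int64(530), np.int64(531), np.int64(528)
[... 1092 characters left out ...]
np.int64(201), np.int64(201)]
pred foot [[333.7782233  246.15614799]
 [318.61572131 246.17985481]]
[57, 54, 49, 101, 251, 139, 131, 174, 173, 169, 171, 173, 172, 172, 169, 177, 164, 79, 81, 127, 128, 127, 128, 134, 137, 132, 134, 132, 132, 141, 138, 135, 137, 134, 134, 134, 131, 139, 132, 132, 134, 133, 173, 246, 237, 233, 235, 234, 237, 239, 228, 26, 43, 43, 44, 48, 42, 43, 39, 38, 41, 41, 20, 118, 221, 237, 237, 234, 236, 236, 234, 235, 234, 236, 237, 240, 239, 238, 239, 236, 234, 237, 236, 235, 233, 233, 236, 238, 237, 239, 235, 234, 234, 236, 239, 224, 175, 168, 171, 170, 169, 173, 173, 131, 82, 92, 92, 76, 67, 61, 66, 117, 148, 160, 157, 161, 157, 139, 170, 181, 182, 183, 182, 184, 181]
```

apply_moves([
  [0,-2,-30,0,1],
  [0,-5,-60,0,1],
  [0,-5,-80,0,1],
  [0,-5,-80,0,1],
  [0,-5,-80,0,1],
  [0,-5,-80,0,1],
])

```text
t: 5.63
tcp_pos: [0.4669, 0.1599, 0.0988]
eef_rot: [-179.9, 0.0, -90.0]
ft_force: [0.1, 0.6, 0.2]
finger_gap: 0.158
gripper_force: 40.0
```

Run:
```python
from h import *
w,c=snap('wrist','w5.png');s=env.read_state()
print(s['t'],s['tcp_pos'],s['eef_rot'])
np.save('cw5.npy',c,allow_pickle=True)
a=cv2.imread('pics/w5.png')[60:300,230:410]; cv2.imwrite('pics/m3.png',cv2.resize(a,None,fx=2.5,fy=2.5,interpolation=cv2.INTER_CUBIC))
cs,cd=env.get_calibration('scene'),env.get_calibration('side')
print(onplane(cs,[(315+234.5*.25-.5,155+138.5*.25-.5)],.036)*1e3,onplane(cd,[(205+172.5*.25-.5,185+140.5*.25-.5)],.036)*1e3)
```

```text
5.6833 [0.46707772 0.16028791 0.09914166] [-1.79880433e+02  7.27387883e-02 -9.00170783e+01]
[[468.85886074 103.051541    36.        ]] [[464.23790234 102.25925654  36.        ]]
```

View pics/m3.png

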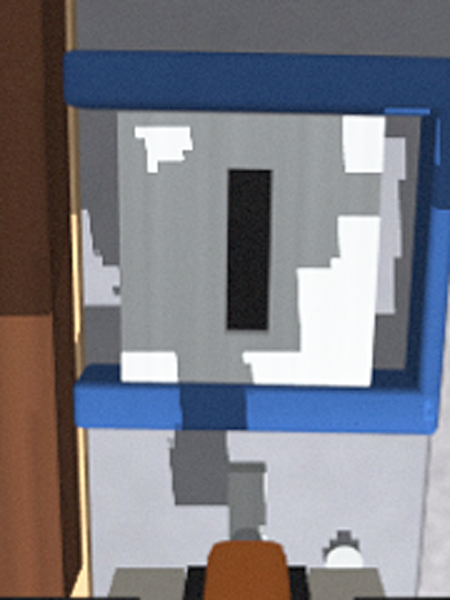

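The crop shows the slot at crop cols 227–271, rows 170–330, and the foot end at cols 229–267 with its top edge at row 472.

Run:
```python
from h import *
c=np.load('cw5.npy',allow_pickle=True).item()
f=lambda x,y:(230+(x+.5)/2.5-.5,60+(y+.5)/2.5-.5)
p=onplane(c,[f(228,170),f(271.5,170),f(269,330),f(226,330)],.036)*1e3;print(p.round(1),p.mean(0))
t=env.read_state()['tcp_pos']*1e3;zf=t[2]-41.5
q=onplane(c,[f(229,472),f(267,472),f(229,520),f(267,520)],(zf+7)/1e3)*1e3;print(t,q.round(1),q[:2].mean(0)-t+[0,16,0])
q=onplane(c,[f(248,463)],zf/1e3)*1e3;print('bottom edge',q-t+[0,16,0])
r=onplane(c,[f(70,52),f(78,428),f(437,432),f(450,108)],.034)*1e3;print('rail',r.round(1))
r=onplane(c,[f(118,112),f(385,112),f(372,386),f(121,383)],.036)*1e3;print('plate',r.round(1),r.mean(0))
```

```text
[[470.1  84.3  36. ]
 [460.4  84.3  36. ]
 [460.8 120.2  36. ]
 [470.7 120.2  36. ]] [465.51077974 102.24342226  36.        ]
[467.07772354 160.28791382  99.14165833] [[469.7 145.1  64.6]
 [461.7 145.1  64.6]
 [469.8 156.   64.6]
 [461.6 156.   64.6]] [ -1.38957408   0.81018415 -34.5       ]
bottom edge [[ -1.40036678   1.16520414 -41.5       ]]
rail [[504.3  59.2  34. ]
 [506.7 144.5  34. ]
 [419.9 145.5  34. ]
 [421.1  70.9  34. ]]
plate [[494.1  71.9  36. ]
 [435.7  71.9  36. ]
 [436.4 133.6  36. ]
 [495.6 132.8  36. ]] [465.43298207 102.53565511  36.        ]
```

apply_moves([
  [0,-20,0,0,1],
  [0,-45,0,0,1],
  [0,-59,0,0,1],
  [0,-59,0,0,1],
  [0,-59,-5,0,1],
  [0,-59,-10,0,1],
  [0,-59,-10,0,1],
  [0,-59,-10,0,1],
])

```text
t: 6.35
tcp_pos: [0.4659, 0.1014, 0.0873]
eef_rot: [180.0, -0.0, -90.0]
ft_force: [0.4, 0.6, -0.4]
finger_gap: 0.157
gripper_force: 40.0
```

apply_moves([
  [0,0,0,0,1],
  [0,0,0,0,1],
  [0,0,0,0,1],
])

```text
t: 6.6
tcp_pos: [0.466, 0.1013, 0.0876]
eef_rot: [-180.0, 0.0, -90.0]
ft_force: [-0.6, -0.1, -0.9]
finger_gap: 0.156
gripper_force: 40.0
```

```bash
python3 -c "
from h import *
s=env.read_state();print(s['tcp_pos']*1e3,s['eef_rot'],s['ft_force'])"
```

```text
[466.04225109 101.27671239  87.58997749] [-1.79998049e+02  1.03393289e-04 -8.99749330e+01] [-0.64473715 -0.10196018 -0.91884216]
```

apply_moves([
  [0.8,0,-3,-0.01,1],
  [0.8,0,-6,-0.01,1],
  [0.8,0,-8,-0.01,1],
  [0.8,0,-8,-0.01,1],
  [0.8,0,-9,-0.01,1],
  [0.8,0,-10,-0.01,1],
  [0.8,0,-11,-0.01,1],
  [0.8,0,-11,-0.01,1],
])

```text
t: 7.27
tcp_pos: [0.4667, 0.1009, 0.0764]
eef_rot: [180.0, -0.0, -90.6]
ft_force: [-0.6, 0.7, -1.1]
finger_gap: 0.155
gripper_force: 40.0
```

apply_moves([
  [0,0,-0.5,0,1],
  [0,0,-1,0,1],
  [0,0,-1.5,0,1],
  [0,0,-1.5,0,1],
])

```text
t: 7.6
tcp_pos: [0.4667, 0.1009, 0.075]
eef_rot: [180.0, -0.0, -90.6]
ft_force: [0.1, -0.2, -0.3]
finger_gap: 0.156
gripper_force: 40.0
```

No contact force below the plate's top, so the foot is in the slot. Continuing down.

apply_moves([
  [0,0,-1,0,1],
  [0,0,-2,0,1],
  [0,0,-3,0,1],
  [0,0,-4,0,1],
  [0,0,-5,0,1],
  [0,0,-5,0,1],
])

```text
t: 8.1
tcp_pos: [0.4666, 0.1009, 0.0698]
eef_rot: [180.0, -0.0, -90.6]
ft_force: [-0.7, -0.5, -0.7]
finger_gap: 0.158
gripper_force: 40.0
```

apply_moves([
  [0,0,-0.5,0,1],
  [0,0,-1,0,1],
  [0,0,-1.5,0,1],
  [0,0,-2,0,1],
  [0,0,-2.5,0,1],
  [0,0,-3,0,1],
  [0,0,-3,0,1],
])

```text
t: 8.68
tcp_pos: [0.4668, 0.101, 0.0672]
eef_rot: [-180.0, 0.0, -90.6]
ft_force: [-0.9, 0.1, 4.0]
finger_gap: 0.158
gripper_force: 40.0
```

The spring force is there, at the expected height. Pressing on slowly.

apply_moves([
  [0,0,-0.6,0,1],
  [0,0,-1.2,0,1],
  [0,0,-1.8,0,1],
  [0,0,-2.4,0,1],
  [0,0,-3,0,1],
  [0,0,-3.5,0,1],
  [0,0,-4,0,1],
  [0,0,-4,0,1],
])

```text
t: 9.35
tcp_pos: [0.4668, 0.101, 0.0632]
eef_rot: [-180.0, -0.0, -90.6]
ft_force: [-2.0, -0.9, 6.0]
finger_gap: 0.155
gripper_force: 40.0
```

apply_moves([
  [0,0,-0.4,0,1],
  [0,0,-0.8,0,1],
  [0,0,-1.2,0,1],
  [0,0,-1.6,0,1],
  [0,0,-1.6,0,1],
])

```text
t: 9.77
tcp_pos: [0.4669, 0.101, 0.0617]
eef_rot: [-180.0, 0.0, -90.6]
ft_force: [-2.9, -0.3, 7.1]
finger_gap: 0.156
gripper_force: 40.0
```

apply_moves([
  [0,0,-0.3,0,1],
  [0,0,-0.6,0,1],
  [0,0,-0.8,0,1],
  [0,0,-0.8,0,1],
])

```text
t: 10.1
tcp_pos: [0.4669, 0.101, 0.061]
eef_rot: [-180.0, 0.0, -90.6]
ft_force: [-2.6, -0.1, 7.2]
finger_gap: 0.158
gripper_force: 40.0
```

apply_moves([
  [-0.1,0,0,-0.08,1],
  [-0.3,0,0,-0.16,1],
  [-0.4,0,0,-0.24,1],
  [-0.5,0,0,-0.32,1],
  [-0.6,0,0,-0.4,1],
  [-0.6,0,0,-0.4,1],
])

```text
t: 10.6
tcp_pos: [0.4674, 0.1016, 0.0614]
eef_rot: [-179.9, 0.1, -113.7]
ft_force: [0.9, 0.4, 7.3]
finger_gap: 0.153
gripper_force: 40.0
```

apply_moves([
  [-0.1,0,0,-0.08,1],
  [-0.2,0,0,-0.16,1],
  [-0.3,0,0,-0.24,1],
  [-0.4,-0.1,0,-0.32,1],
  [-0.5,-0.1,0,-0.4,1],
  [-0.5,-0.1,0,-0.4,1],
])

```text
t: 11.1
tcp_pos: [0.467, 0.1015, 0.0615]
eef_rot: [-179.9, 0.1, -136.7]
ft_force: [-0.1, 0.8, 7.2]
finger_gap: 0.159
gripper_force: 40.0
```

```bash
python3 -c "
from h import *
s=env.read_state();print(s['tcp_pos']*1e3,s['eef_rot'],s['ft_force'],s['wrist_torque'],s['joint_pos'])"
```

```text
[466.95559939 101.53712494  61.45037433] [-1.79948288e+02  1.45131564e-01 -1.36663309e+02] [-0.14688083  0.79387693  7.19386375] [-0.03292725 -0.0282448  -0.01867088] [ 3.59595347e+01  1.23875073e+01 -3.60748189e+01  4.93834689e-02
 -4.13871142e+01 -8.26599171e+01]
```

apply_moves([
  [-0.1,0,0,-0.08,1],
  [-0.2,0,0,-0.16,1],
  [-0.3,0,0,-0.24,1],
  [-0.4,-0.1,0,-0.32,1],
  [-0.5,-0.1,0,-0.4,1],
  [-0.5,-0.1,0,-0.4,1],
])

```text
t: 11.6
tcp_pos: [0.4665, 0.1014, 0.0614]
eef_rot: [180.0, 0.2, -159.6]
ft_force: [0.1, 0.9, 7.6]
finger_gap: 0.156
gripper_force: 40.0
```

apply_moves([
  [-0.1,0,0,-0.08,1],
  [-0.2,0,0,-0.16,1],
  [-0.3,0,0,-0.24,1],
  [-0.4,-0.1,0,-0.32,1],
  [-0.5,-0.1,0,-0.365,1],
  [-0.5,-0.1,0,-0.365,1],
  [-0.5,-0.1,0,-0.365,1],
])

```text
t: 12.18
tcp_pos: [0.466, 0.1014, 0.0615]
eef_rot: [179.9, 0.1, 179.8]
ft_force: [-0.3, -0.3, 7.5]
finger_gap: 0.156
gripper_force: 40.0
```

```bash
python3 -c "
from h import *
snap('wrist','w6.png')
s=env.read_state();print(s['t'],s['tcp_pos']*1e3,s['eef_rot'],s['ft_force'],s['wrist_torque'],s['joint_pos'])"
```

```text
12.2333 [466.01992623 101.36676673  61.4473135 ] [1.79935242e+02 1.45506287e-01 1.79790870e+02] [-1.25181574  0.0382301   7.14481542] [-0.02393942 -0.14174052 -0.06374179] [ 3.60144842e+01  1.23037514e+01 -3.61949071e+01  5.10805766e-02
 -4.13457026e+01 -1.26261835e+02]
```

View pics/w6.png

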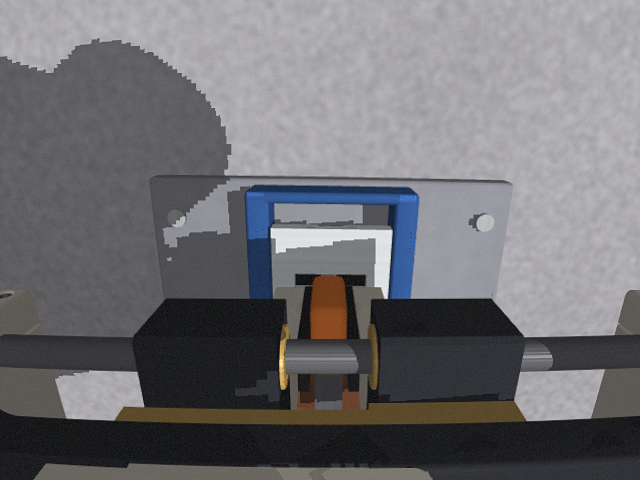

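The view shows the bed's edges square with the tool, and the stem centred in the slot (about 330,283). Easing up into the notch, then releasing.

apply_moves([
  [0,0,0.5,0,1],
  [0,0,1,0,1],
  [0,0,1.5,0,1],
  [0,0,2,0,1],
  [0,0,2.5,0,1],
  [0,0,3,0,1],
  [0,0,3.3,0,1],
  [0,0,3.3,0,1],
])

```text
t: 12.9
tcp_pos: [0.4659, 0.1014, 0.0646]
eef_rot: [179.9, 0.1, 179.8]
ft_force: [1.5, 0.6, 4.3]
finger_gap: 0.16
gripper_force: 40.0
```

apply_moves([
  [0,0,0,0,-0.2],
  [0,0,0,0,-0.2],
  [0,0,0,0,-0.2],
  [0,0,0,0,-0.2],
  [0,0,0,0,-0.2],
  [0,0,0,0,-0.2],
  [0,0,0,0,-0.2],
  [0,0,0,0,-0.2],
])

```text
t: 13.57
tcp_pos: [0.4646, 0.1006, 0.0639]
eef_rot: [-180.0, -0.0, 179.8]
ft_force: [0.8, -0.4, 0.1]
finger_gap: 0.595
gripper_force: 0.0
```

apply_moves([
  [0,0,10,0,-0.2],
  [0,0,40,0,-0.2],
  [0,0,75,0,-0.2],
  [0,0,110,0,-0.2],
  [0,0,120,0,-0.2],
  [0,0,120,0,-0.2],
])

```text
t: 14.07
tcp_pos: [0.4665, 0.1016, 0.1875]
eef_rot: [179.8, 0.3, 179.8]
ft_force: [-0.2, 0.2, 0.1]
finger_gap: 0.599
gripper_force: 0.0
```

Run:
```python
from h import *
w,c=snap('wrist','w7.png');S,_=snap('scene','s7.png');D,_=snap('side','d7.png')
np.save('cw7.npy',c,allow_pickle=True)
print(env.read_state()['t'],env.read_state()['tcp_pos'])
cr=lambda I,x,y,w,h:cv2.resize(I[y:y+h,x:x+w],(400,300),interpolation=cv2.INTER_CUBIC)
m=np.vstack([np.hstack([cr(S,325,135,120,90),cr(D,205,165,120,90)]),np.hstack([cr(w,220,120,200,150),cr(w,0,0,640,480)])])
cv2.imwrite('pics/m7.png',m[:,:,::-1])
```

```text
14.2167 [0.46409065 0.10044898 0.18319003]
```

View pics/m7.png

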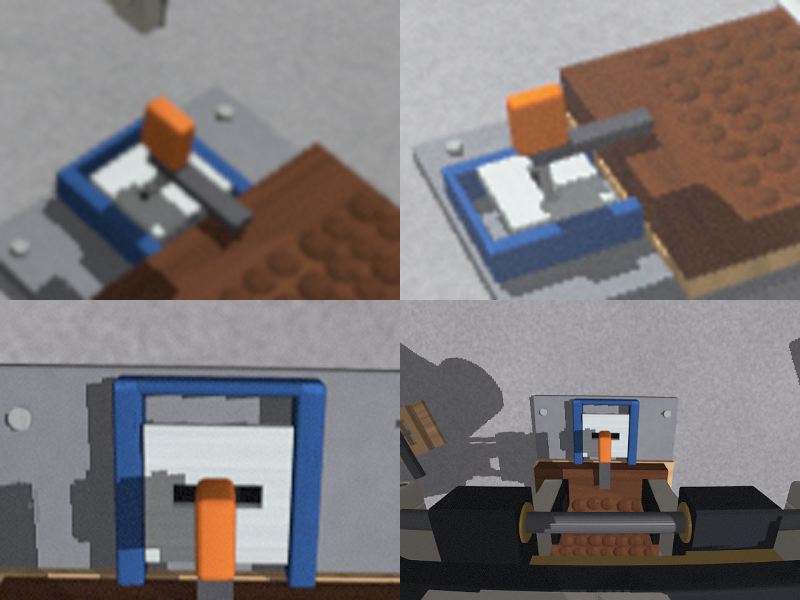

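The pictures show the keeper upright and released, its arm over the panel margin and the stem in the slot. During the lift, the spring still pushed up through 23 mm, which means the foot is in the notch. Handing in.

```bash
python3 -c "
from h import *
print(env.job_done())"
```

```text
the job is handed in; nothing more can be done
None
```

I handed the job in at about 14 s on the robot's clock: the last pictures and force readings show the orange keeper upright and released, locked in the notch with its arm over the panel, and the final judgement was not returned.

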